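# Lift the gnawed bait block off its post with tongs

### The arm

A 6-joint arm with a two-finger parallel gripper is mounted at the origin on the work surface. World frame = base frame: x ahead of the robot, y to its left, z up, the work surface at z = 0. Lengths are in m, angles in rad, forces in N, time in s.
With the tool pointing down it reaches from about 0.25 to 0.725 m from the base axis. Payload 9.7 kg.
Tool frame: the origin (TCP) lies midway between the tips of the shut fingers; the grasp point (between the pads) lies 19 mm behind it (arm.tcp_to_grasp is the distance from the TCP to the grasp point, in m); z points along the fingers, y is the line along which they close (so a half turn about z gives the same grasp; the last joint's range is limited). The gripper opens to 85 mm and grips with 20 to 120 N. Pads are 22 mm wide; open, the fingers measure 114 mm over their backs; the gripper's body (76 mm by 85 mm) begins 54 mm behind the grasp point. The pads swing forward as they close: fully open they stand 13 mm farther back than shut.
Start: joints at [1.127, 0.087, 0.176, 1.66, 0, 1.571], TCP at [0.236, 0.497, 0.231] pointing down, gripper open.
Joint ranges: [-3.13, 3.13], [-0.85, 1.81], [-1.15, 1.24], [-2.2, 2.28], [-1.44, 1.52], [-3.14, 3.14]. Speed limits (rad/s): [2.22, 2.22, 2.57, 3.14, 3.14, 3.14].

### API

Orientations are given as a 3x3 rotation matrix whose columns are the frame's x, y, z axes.
In Python, from station import telemetry, cams, arm gives the robot as it stands.
- The arm moves only by the shell command python3 -m creep 'ROWS' [OPENING] [FORCE]. ROWS is JSON, a list of rows, each an object with "delta_pos": the shift along the world's x, y, z in units of 40 mm (1.0 is 40 mm), a list of three; "spin": the turn about the world's z in units of 5 degrees (1.0 is 5 degrees). A call has 1 to 20 rows; each row shifts and turns the commanded pose from where the row before left it; what a row does not reach is not made up. A row lasts 1/12 s, in which the tool goes at most 41.7 mm and 7.16 degrees, less where a joint would pass 70% of its speed; a pose out of reach is approached as far as the arm can. A call is refused whole if a number of a shift passes 1 or a number of a turn 1, either way. A call with a gripper value outside its range is refused whole. OPENING is the opening, from 0 (shut) to 1 (fully open), set as the call begins (- or left out, the last holds). The fingers move at their own pace and stop on an object; FORCE is the grip in N (left out, the last holds). Time passes only in rows, so rows that do not move let the fingers close. It gives the time, the measured TCP pose, the force, the opening and the grip force at its end, in the units of the state.
- telemetry.get_state(): the state, without advancing time (a new reading comes with each control period).
- cams.read_camera(name): name is "scene" or "top"; returns a dict with "img" (400x640x3 uint8, blue, green, red), "depth" (400x640 float32, m along the optical axis (not along the pixel's ray), 0 where there is no reading), "camera_matrix" (3x3 intrinsics, pixels), "extrinsics" (4x4, takes a point from camera to world coordinates). Camera axes: x right, y down, z forward; pixel columns grow to the right and rows downward; lengths in m; the calibration is good to about 2 mm. A picture is of the moment at which its call begins.
- arm.sign_off(): hands the job in; it is judged then, once.
The state is a dict: "clock": time; "joint_positions": joint angles; "dq": joint speeds; "tau": joint torques, N m; "tcp_pos": TCP position; "ee_rot": TCP orientation; "ft_force": force on the tool from outside, world axes, zero at the start; "ft_torque": the same for the moment, N m; "width": finger opening in m; "gripper_force": force on a finger pad.
Only numpy, scipy, OpenCV 4.12 (cv2) and the standard library are available. Lean on these libraries where they do the work, as an engineer would, in place of code of your own. Each camera call takes 0.05 s, during which the arm holds its last target. There are 200 camera calls.

### The job

The mouse-bait station on the closet shelf stands without its cover, with two wax bait blocks on its posts: one whole, one gnawed down. Take up the sprung tongs, pinch the gnawed block between their tips and lift it off its post, touching neither block with the gripper itself and leaving the whole block and everything else on the shelf where it is. Finish still holding: the gnawed block steady in the closed tongs about 10 cm or more above the shelf, over the station's tray so that crumbs fall back into it, and do not let go.

Things in the scene. Friction and masses are not known exactly. Their poses are not given: they have to be found in the camera images.
- tongs: Stainless spring tongs lying on their side, arms side by side for a squeeze from above. 238 mm long, 22 mm tall, 0.1 kg. Origin on the underside midway between the arms, 90 mm ahead of the hinge pin, the place to squeeze and the balance point; +x to the tips, y across the arms, z up. Black grip sleeves, 6 mm thick, run from x = -42 to +45 mm; ring to x = -126 mm.
- tongs_tips (a point): The point midway between the two flat tips, at half their height: 100 mm ahead of the tongs' origin and 11 mm above their underside. The tips are flat plates 30 mm long (15 mm either side of this point), 22 mm tall and 3 mm thick. Same axes as the tongs.
- tongs_left: The tongs' arm on the +y side of tongs, with sleeve and tip; origin on the hinge pin. A spring holds both arms open (60 mm over the sleeves at the tongs' origin, tips 72 mm apart inside) and they close equally: at 40 mm over the sleeves these are parallel and the tips 30 mm apart; each mm less there brings the tips 2.1 mm closer.
- tongs_right: The arm on the -y side, mirror image of the left. Spring: pushes on each finger at the tongs' origin with about 4 N when just touched and 9 N at 40 mm over the sleeves. Closed only part way (about 50 mm over the sleeves), the tongs are already held firmly enough to be carried, tips about 51 mm apart; a grip of 30 to 60 N then pinches the block.
- gnawed_block: Gnawed wax bait block, brown, 0.02 kg, 30 x 30 mm in plan, with a 12 mm square hole down the middle for its post. Its top steps up from about 15 mm at its -x end to 31 mm at its +x end. The flat side faces, -y and +y, 30 mm apart, are the ones to pinch. Origin: centre of its underside, 3 mm above the shelf at the start; z up.
- whole_block: The untouched bait block of the same wax, 30 x 30 mm in plan and 44 mm tall, on the other post. Origin: centre of its underside. It stays there.
- station: Base of the bait station, black, screwed to the shelf: tray 110 mm (x) by 190 mm (y), floor 3 mm thick, rim 10 mm above the shelf. Two steel posts 5 mm thick stand 37.5 mm either side of the centre along y, tops 24 mm above the shelf: a block must rise 21 mm to come free. Origin: centre of underside. The blocks' x axes lie within 0.2 rad of the station's; its -x side faces the robot.
- cover: Bystander: the station's cover, a black shell 112 x 192 x 40 mm standing open side down, origin centre of underside.
- polish_tin: Bystander: closed round tin of shoe polish, 72 mm across, 25 mm tall, origin centre of underside.
- pad_holder: Bystander: empty stainless scouring pad holder, an open trough 90 x 60 mm, 49 mm tall, origin centre of underside.
- dust_brush: Bystander: blue dustpan brush, 280 mm long in x (from -140 to +140 mm), 45 mm wide, 60 mm tall, bristles down.
- crevice_tool: Bystander: white plastic crevice tool, 245 mm long in x, 35 mm wide and tall.
- spirit_bottle: Bystander: white bottle, 68 mm across, 190 mm tall, origin centre of underside.
- hook_jar: Bystander: glass jar with steel cap, 64 mm across, 85 mm tall, origin centre of underside.
Not all that is in view belongs to the job. Leave any yellow look-alike of the station alone.

How it is judged:
By the outcome, as a careful person would: the job done as asked, in the order asked, and still so for the second after the job is handed in, while the arm keeps its last pose, push and grip.
It also fails if it takes over 51 s, if anything falls off the work surface, if the arm or the gripper's body presses on something with over 40 N, if the wrist force passes 120 N, or if a joint passes its speed limit or range.

## Working session

There is one attempt and no reset: what is moved stays moved. The work goes in short steps, Python scripts to look and compute and a shell command to move; the robot and the scene stay as the last step left them, time stands still between calls to the robot, and variables do not carry over. Pictures are saved under pics/ and viewed, at most 10 in all, crops included, and the job is handed in when it is done.

```bash
mkdir -p pics; cat > h.py <<'E'
import numpy as np,cv2
from station import telemetry,cams,arm
def grab(n):
    d=cams.read_camera(n);K=d["camera_matrix"];T=np.array(d["extrinsics"]);z=d["depth"]
    v,u=np.mgrid[:400,:640];P=np.stack([(u-K[0][2])/K[0][0]*z,(v-K[1][2])/K[1][1]*z,z],-1)
    W=P@T[:3,:3].T+T[:3,3];W[z==0]=np.nan
    return d["img"],W
E
python3 - <<'E'
from h import *
for n in("scene","top"):
    i,W=grab(n);cv2.imwrite(f"pics/{n}0.png",i);np.savez(f"{n}0.npz",i=i,W=W)
    print(n,W[200,320],W[50,50],W[350,600])
s=telemetry.get_state();print(s["clock"],s["ee_rot"],s["width"])
E
```

```text
scene [0.45708248 0.03726799 0.00346201] [-0.48106064 -0.74554727  0.25656479] [ 0.78031362  1.15827718 -0.75193144]
top [ 0.50759281 -0.01952359 -0.00184848] [ 1.56490433  1.53000983 -0.75016482] [-0.16073019 -1.44891389 -0.7488544 ]
0.1 [[-9.03121985e-01  4.29383722e-01 -5.46773911e-04]
 [ 4.29384070e-01  9.03121299e-01 -1.11378250e-03]
 [ 1.55630872e-05 -1.24065747e-03 -9.99999230e-01]] 0.08526825342117876
```

View pics/top0.png

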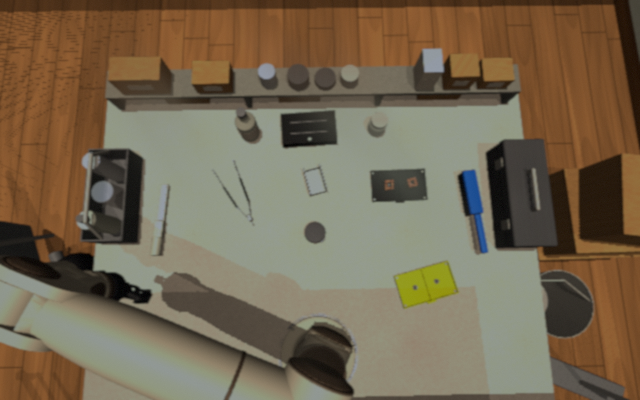

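View pics/scene0.png

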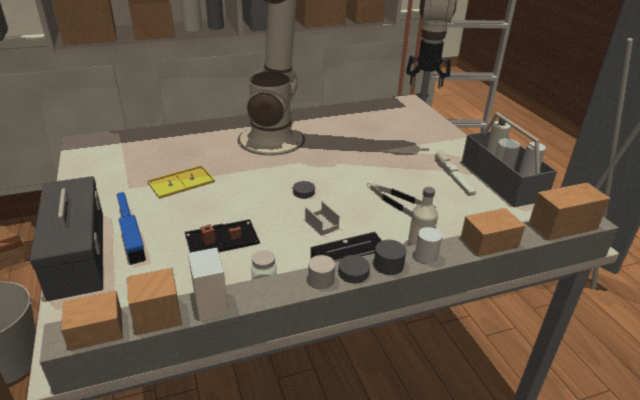

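The top view shows:
- The tongs at about (235,193), with the ring at (252,222) and the open tips at (215,170) and (237,163).
- The black station at (398,185), with brown blocks at (389,184) and (412,182).
- A yellow look-alike at (426,284), which I'll leave alone.

In the scene view the taller block is at (207,235) and the lower one at (235,232). The lower one should be the gnawed block, top-view pixel (389,184). I'll confirm that with heights and a crop.

```bash
python3 - <<'E'
from h import *
a=np.load("top0.npz");i,W=a["i"],a["W"];b=np.load("scene0.npz")
c=cv2.resize(i[160:210,360:440],None,fx=5,fy=5,interpolation=cv2.INTER_CUBIC);e=cv2.resize(i[145:235,200:270],None,fx=4,fy=4,interpolation=cv2.INTER_CUBIC)
f=cv2.resize(b["i"][210:260,175:270],None,fx=4,fy=4,interpolation=cv2.INTER_CUBIC)
out=np.zeros((600,800,3),np.uint8);out[:250,:400]=c;out[:360,420:700]=e;out[380:580,:380]=f;cv2.imwrite("pics/crop1.png",out)
np.set_printoptions(precision=0,suppress=True,linewidth=200)
print("px mm",np.linalg.norm(W[185,360]-W[185,361])*1000)
print("z top");print(W[174:194,380:424,2][:,::2]*1000)
hsv=cv2.cvtColor(i,cv2.COLOR_BGR2HSV).astype(int)
np.set_printoptions(precision=4)
def st(m,u0,v0,n):
    v,u=np.nonzero(m);Q=W[v+v0,u+u0];r=cv2.minAreaRect((Q[:,:2]*1000).astype(np.float32));print(n,len(Q),Q.mean(0),r,cv2.boxPoints(r).tolist())
sub=i[160:212,362:436].astype(int)
st(sub.max(2)<70,362,160,"station dark")
br=(sub[...,2]>sub[...,0]+25)&(sub[...,2]<190)
nl,L=cv2.connectedComponents(br.astype(np.uint8))
for k in range(1,nl):
    if (L==k).sum()>15: st(L==k,362,160,"brown")
print("tongs z>6mm")
t=W[150:235,205:262];m=(t[...,2]>.008)
st(m,205,150,"tongs")
v,u=np.nonzero(m)
for r in range(0,85,3):
    q=np.nonzero(m[r])[0]
    if len(q):print(r+150,q+205,(t[r,q[0]]*1000).round(),(t[r,q[-1]]*1000).round())
E
```

```text
px mm 3.9292372640924134
z top
[[-1.  3.  3.  2.  6.  3.  5.  1.  4.  9.  6.  3.  6.  2.  4.  8.  3.  8.  7. 10.  3. -0.]
 [ 1.  4.  5.  3. -3.  2.  2.  7.  3.  6.  4. -0.  8.  5.  1.  3.  0.  7.  1.  8.  6.  0.]
 [ 6.  7.  5. -0.  2.  5.  3.  4.  3.  2.  3.  4.  1.  2.  4. -1.  4. -1.  6.  2.  5.  2.]
 [ 2.  7.  2.  7.  3.  1.  4.  4.  7.  4. -1.  4.  0.  4.  4.  2.  6. 44.  1.  4.  4.  2.]
 [ 6.  1.  0.  9.  5.  4.  3.  4.  6.  0.  5.  0.  2.  7.  7. 44. 48. 48.  7.  1.  0.  1.]
 [ 5.  7.  5.  3. -0.  1. 34.  1.  5.  4.  0. -1.  3. 45. 45. 47. 45. 46.  5.  3.  4.  0.]
 [ 3.  5. 36. 37. 33. 38. 33. -1.  5.  2.  3.  1. -1. 41. 48. 49. 39. 45.  1.  8.  5.  2.]
 [ 1.  2. 32. 41. 32. 29. 34.  5.  9.  2.  3.  9. 14. 43. 45. 29. 31. 44. 49.  3. -0. -1.]
 [-1.  3. 30. 32. 33. 32. 34.  2.  2. nan  1.  1. 12. 37. 49.  6. 30. 49. 51.  3.  7.  0.]
 [-1.  2. 26. 30. 14. 28. 28.  1.  5.  7.  5.  6. 11. 32. 45. 46. 22. 49. 51. -0.  6.  4.]
 [ 8.  9. 30. 30. 24. 22. 35.  3. -2. 11.  4.  8.  7. 29. 53. 47. 49. 47. 49.  5.  0.  1.]
 [ 5.  2. 22. 27. 24. 21. 28.  2.  2.  7.  4.  5.  5. 23. 43. 47. 49
[... 2190 characters left out ...]
557. 315.  27.] [556. 247.  26.]
189 [224 225 243 244] [547. 308.  24.] [547. 241.  16.]
192 [225 226 227 244 245] [537. 305.  22.] [536. 238.  18.]
195 [227 228 229 245 246] [527. 298.  20.] [525. 233.  24.]
198 [229 230 231 246 247] [516. 291.  21.] [515. 230.  22.]
201 [231 232 233 247 248] [506. 285.  15.] [505. 227.  15.]
204 [233 234 235 248] [495. 277.  21.] [494. 226.  21.]
207 [235 236 248] [485. 271.  19.] [483. 226.  24.]
210 [239 249] [474. 257.  21.] [473. 222.  23.]
213 [242 249 250] [464. 247.  18.] [465. 221.  10.]
216 [245 246 247 248 249 250] [453. 236.  22.] [454. 220.  12.]
219 [248 249 250 251] [443. 226.  18.] [442. 216.  20.]
222 [251] [433. 216.  18.] [433. 216.  18.]
```

View pics/crop1.png

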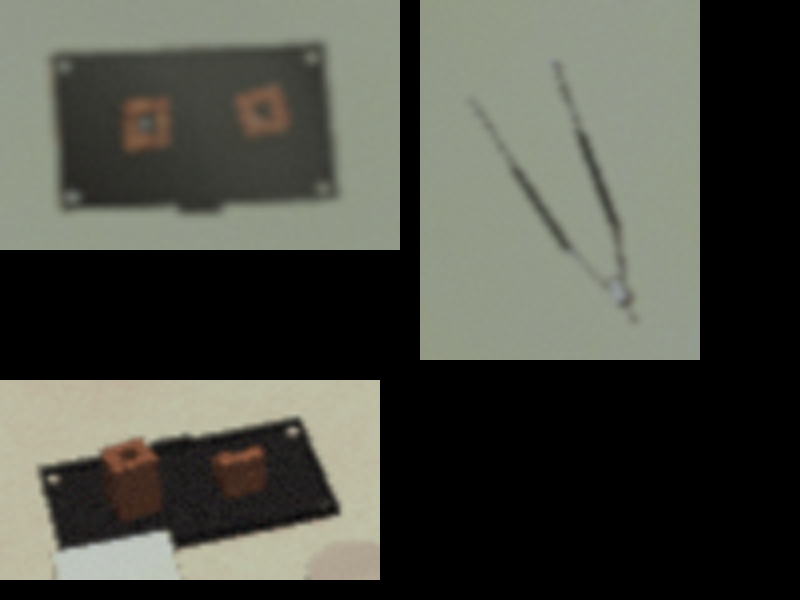

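The crop confirms it. The gnawed block is the lower, stepped one at top-view (389,184), with measured tops of 15–34 mm; the whole block at (412,182) measures about 47 mm. Next I'll fit precise poses from both views.

```bash
cat > fit.py <<'E'
from h import *
from scipy.optimize import minimize
def cam(n):
    d=cams.read_camera(n);return d["img"].astype(float),np.array(d["camera_matrix"]),np.linalg.inv(np.array(d["extrinsics"]))
def box(x0,x1,y0,y1,z0,z1,za=None):
    za=z1 if za is None else za   # za: top at x0
    return np.array([[x,y,z] for y in(y0,y1) for x,z in((x0,z0),(x1,z0),(x0,za),(x1,z1))])/1000.
def place(P,p,z0=0):
    c,s=np.cos(p[2]),np.sin(p[2]);return P@np.array([[c,s,0],[-s,c,0],[0,0,1]])+[p[0],p[1],z0]
def render(C,parts,roi,S=8):
    im,K,T=C;u0,v0,u1,v1=roi;M=np.zeros(((v1-v0)*S,(u1-u0)*S),np.uint8)
    for P in parts:
        q=P@T[:3,:3].T+T[:3,3];uv=q@K.T;uv=uv[:,:2]/uv[:,2:]
        h=cv2.convexHull((((uv-[u0,v0]+.5)*S-.5)*16).astype(np.float32)).round().astype(np.int32)
        cv2.fillConvexPoly(M,h,255,shift=4)
    return cv2.GaussianBlur(cv2.resize(M/255.,(u1-u0,v1-v0),interpolation=cv2.INTER_AREA),(0,0),.6)
def fit(views,partsf,p0,feat,st=(.006,.006,.06)):
    def cost(p):
        e=0
        for C,roi in views:
            o=feat(C[0][roi[1]:roi[3],roi[0]:roi[2]]);r=render(C,partsf(p),roi)
            e+=((o-r)**2).sum()
        return e
    s=[p0]+[np.array(p0)+np.eye(3)[k]*st[k] for k in range(3)]
    R=minimize(cost,p0,method="Nelder-Mead",options=dict(initial_simplex=np.array(s),xatol=1e-4,fatol=1e-3));return R.x.round(4),round(R.fun,2)
brown=lambda c:np.clip((c[...,2]-c[...,0])/60.,0,1)
def dark(c):
    g=c.mean(2);b=np.percentile(g,80);lo=g.min();return np.clip((b-g)/(b-lo),0,1)
def sleeves(p,h=30,z0=0):
    a=(h-20)/90;out=[]
    for s in(1,-1):
        B=box(48,135,14*s,20*s,0,22)
        c,n=np.cos(a*s),np.sin(a*s);B=B@np.array([[c,n,0],[-n,c,0],[0,0,1]]);B[:,0]-=.09;out.append(place(B,p,z0))
    return out
gb=lambda p,z0=.003:[place(box(-15,15,-15,15,0,31,15),p,z0)]
wb=lambda p:[place(box(-15,15,-15,15,0,44),p,.003)]
stn=lambda p:[place(box(-55,55,-95,95,0,10),p)]
E
cat > m.py <<'E'
from fit import *
t,s=cam("top"),cam("scene")
for nm,f,p0,ft,rt,rs in(("tongs",sleeves,[.53,.268,.46],dark,(214,168,262,218),(376,182,424,212)),
 ("gnawed",gb,[.556,-.257,0],brown,(375,170,401,200),(222,220,252,250)),
 ("whole",wb,[.556,-.335,.2],brown,(402,166,426,198),(192,218,221,250)),
 ("station",stn,[.556,-.295,0],dark,(362,160,436,212),(182,216,268,256))):
    for l,v in(("both",[(t,rt),(s,rs)]),("top",[(t,rt)]),("scene",[(s,rs)])):
        print(nm,l,*fit(v,f,p0,ft))
E
python3 m.py
```

```text
tongs both [0.5351 0.2672 0.4759] 85.49
tongs top [0.535  0.2668 0.4689] 15.11
tongs scene [0.5344 0.268  0.4797] 68.0
gnawed both [ 0.5521 -0.2549 -0.0087] 64.27
gnawed top [ 0.5546 -0.2578  0.0722] 16.71
gnawed scene [ 0.5492 -0.2525  0.0121] 38.23
whole both [ 0.5552 -0.3289  0.0739] 121.99
whole top [ 0.5598 -0.3351  0.2402] 30.28
whole scene [ 0.5483 -0.3278  0.0567] 74.04
station both [ 0.5538 -0.2915  0.0139] 296.14
station top [ 0.5545 -0.2922  0.0216] 104.59
station scene [ 0.552  -0.2908 -0.0138] 185.13
```

```bash
python3 -m creep '[{"delta_pos":[0.5,-0.38,0],"spin":0.7},{"delta_pos":[0.5,-0.38,0],"spin":0.7},{"delta_pos":[0.5,-0.38,0],"spin":0.7},{"delta_pos":[0.5,-0.38,0],"spin":0.7},{"delta_pos":[0.5,-0.38,0],"spin":0.7},{"delta_pos":[0.5,-0.38,0],"spin":0.7},{"delta_pos":[0.5,-0.38,0],"spin":0.7},{"delta_pos":[0.5,-0.38,0],"spin":0.7},{"delta_pos":[0.5,-0.38,0],"spin":0.7},{"delta_pos":[0.5,-0.38,0],"spin":0.7},{"delta_pos":[0.5,-0.38,0],"spin":0.7},{"delta_pos":[0.5,-0.38,0],"spin":0.7},{"delta_pos":[0.5,-0.38,0],"spin":0.7},{"delta_pos":[0.5,-0.38,0],"spin":0.7},{"delta_pos":[0.5,-0.43,0],"spin":0.7},{"delta_pos":[0,0,0],"spin":0},{"delta_pos":[0,0,0],"spin":0}]' 1 20
cat > st.py <<'E'
import sys
from h import *
s=telemetry.get_state();R=np.array(s["ee_rot"]);p=np.array(s["tcp_pos"])
yaw=np.arctan2(R[1,1],R[0,1])-np.pi/2
print("t",s["clock"],"tcp",p.round(4),"yaw",round(yaw,4),"tilt",R[:2,2].round(3),"w",round(s["width"],4),"gf",s["gripper_force"],"F",np.round(s["ft_force"],1),"M",np.round(s["ft_torque"],2),"q",np.round(s["joint_positions"],2))
if len(sys.argv)>1:
    g=np.array([float(a) for a in sys.argv[1:5]]);d=(g[:3]-p)/.04;print("units",d.round(2),"spin",round(np.degrees((g[3]-yaw+np.pi/2)%np.pi-np.pi/2)/5,2))
E
python3 st.py .535 .267 .06 .472
```

```text
clock: 1.62
tcp_pos: [0.5368, 0.2658, 0.2306]
ee_rot: [[-0.892, -0.453, -0.001], [-0.453, 0.892, -0.0], [0.001, 0.0, -1.0]]
ft_force: [0.5, -0.5, 1.1]
width: 0.0858
gripper_force: 0.0
t 1.6167 tcp [0.5368 0.2658 0.2306] yaw 0.4699 tilt [-0.001 -0.   ] w 0.0858 gf 0.0 F [ 0.5 -0.5  1.1] M [-0.03 -0.01  0.01] q [ 0.46  0.21  0.31  1.67  0.   -0.01]
units [-0.04  0.03 -4.27] spin 0.02
```

```bash
python3 -m creep '[{"delta_pos":[-0.04,0.03,-0.7],"spin":0},{"delta_pos":[0,0,-0.7],"spin":0},{"delta_pos":[0,0,-0.7],"spin":0},{"delta_pos":[0,0,-0.7],"spin":0},{"delta_pos":[0,0,-0.7],"spin":0},{"delta_pos":[0,0,-0.7],"spin":0},{"delta_pos":[0,0,-0.5],"spin":0},{"delta_pos":[0,0,-0.4],"spin":0},{"delta_pos":[0,0,-0.3],"spin":0},{"delta_pos":[0,0,-0.25],"spin":0},{"delta_pos":[0,0,0],"spin":0},{"delta_pos":[0,0,0],"spin":0}]' 1 20
python3 st.py .535 .267 .003 .472; python3 -c "
from h import *
i,_=grab('scene');cv2.imwrite('pics/s2.png',cv2.resize(i[130:260,330:490],None,fx=5,fy=4.6))"
```

```text
clock: 2.62
tcp_pos: [0.5344, 0.2682, 0.0055]
ee_rot: [[-0.89, -0.455, -0.0], [-0.455, 0.89, -0.0], [0.0, 0.0, -1.0]]
ft_force: [-0.3, -1.1, 0.8]
width: 0.0856
gripper_force: 0.0
t 2.6167 tcp [0.5344 0.2682 0.0055] yaw 0.4726 tilt [-0. -0.] w 0.0856 gf 0.0 F [-0.3 -1.1  0.8] M [ 0.01 -0.01  0.06] q [ 0.47  0.23 -0.1   1.24  0.   -0.01]
units [ 0.02 -0.03 -0.06] spin -0.01
```

View pics/s2.png

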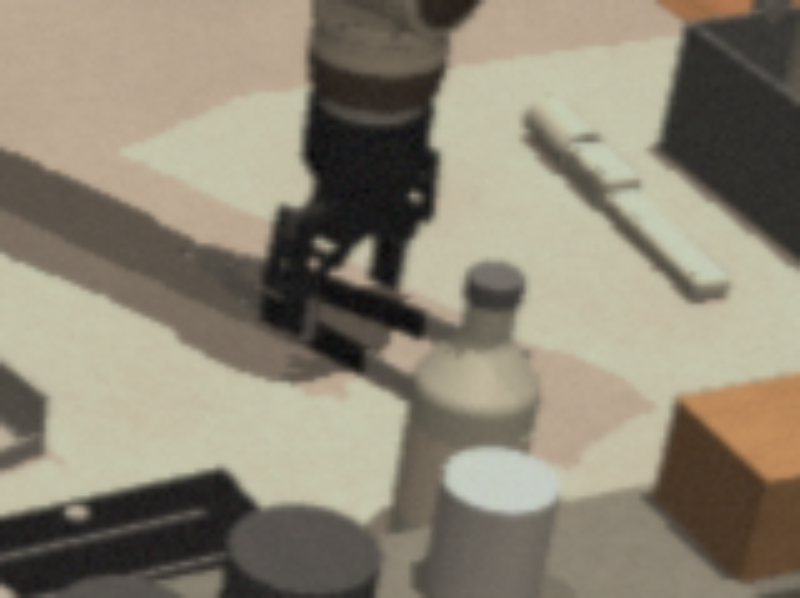

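The open fingers straddle both sleeves, at about (285,270) and (385,265) in the enlarged crop. I'll close part way, then lift a little.

```bash
python3 -m creep '[{"delta_pos":[0,0,-0.06],"spin":0},{"delta_pos":[0,0,0],"spin":0},{"delta_pos":[0,0,0],"spin":0},{"delta_pos":[0,0,0],"spin":0},{"delta_pos":[0,0,0],"spin":0},{"delta_pos":[0,0,0],"spin":0},{"delta_pos":[0,0,0],"spin":0},{"delta_pos":[0,0,0],"spin":0},{"delta_pos":[0,0,0],"spin":0},{"delta_pos":[0,0,0],"spin":0}]' 0.58 40 >/dev/null; python3 st.py
python3 -m creep '[{"delta_pos":[0,0,0.1],"spin":0},{"delta_pos":[0,0,0.2],"spin":0},{"delta_pos":[0,0,0.4],"spin":0},{"delta_pos":[0,0,0.5],"spin":0},{"delta_pos":[0,0,0.5],"spin":0},{"delta_pos":[0,0,0.5],"spin":0},{"delta_pos":[0,0,0.4],"spin":0},{"delta_pos":[0,0,0.2],"spin":0},{"delta_pos":[0,0,0],"spin":0},{"delta_pos":[0,0,0],"spin":0}]' >/dev/null; python3 st.py .453 -.256 .115 0
python3 -c "
from h import *
i,_=grab('scene');cv2.imwrite('pics/s3.png',cv2.resize(i[100:230,330:490],None,fx=5,fy=4.6))"
```

```text
t 3.5 tcp [0.5358 0.2685 0.0049] yaw 0.4723 tilt [0.003 0.002] w 0.0498 gf 8.785165006156603 F [0.3 2.  8. ] M [-0.01 -0.09 -0.01] q [ 0.46  0.23 -0.1   1.24  0.   -0.01]
t 4.3333 tcp [0.5346 0.2679 0.1147] yaw 0.4725 tilt [0. 0.] w 0.0496 gf 5.918226105630993 F [-1.  -0.3 -1.3] M [-0.   -0.01  0.04] q [ 0.46  0.19  0.06  1.45 -0.   -0.01]
units [-2.04e+00 -1.31e+01  1.00e-02] spin -5.41
```

View pics/s3.png

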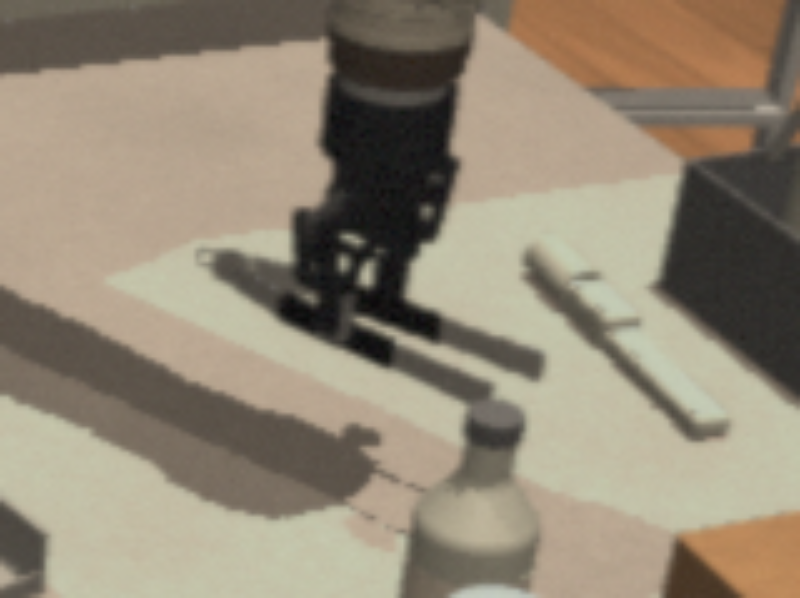

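The tongs are held level and clear of the shelf, with the tips in the enlarged crop at about (490,385) and (540,365). Next I'll carry them to behind and above the gnawed block.

```bash
python3 -m creep '[{"delta_pos":[-0.1,-0.3,0],"spin":-0.2},{"delta_pos":[-0.1,-0.5,0],"spin":-0.3},{"delta_pos":[-0.1,-0.7,0],"spin":-0.3},{"delta_pos":[-0.1,-0.76,0],"spin":-0.3},{"delta_pos":[-0.1,-0.76,0],"spin":-0.3},{"delta_pos":[-0.1,-0.76,0],"spin":-0.3},{"delta_pos":[-0.1,-0.76,0],"spin":-0.3},{"delta_pos":[-0.1,-0.76,0],"spin":-0.3},{"delta_pos":[-0.1,-0.76,0],"spin":-0.3},{"delta_pos":[-0.1,-0.76,0],"spin":-0.3},{"delta_pos":[-0.1,-0.76,0],"spin":-0.3},{"delta_pos":[-0.1,-0.76,0],"spin":-0.3},{"delta_pos":[-0.1,-0.76,0],"spin":-0.3},{"delta_pos":[-0.1,-0.76,0],"spin":-0.3},{"delta_pos":[-0.1,-0.76,0],"spin":-0.3},{"delta_pos":[-0.1,-0.76,0],"spin":-0.3},{"delta_pos":[-0.1,-0.7,0],"spin":-0.2},{"delta_pos":[-0.1,-0.5,0],"spin":-0.1},{"delta_pos":[-0.1,-0.3,0],"spin":0},{"delta_pos":[0,-0.2,0],"spin":0}]' >/dev/null
python3 -m creep '[{"delta_pos":[0,0,0],"spin":0},{"delta_pos":[0,0,0],"spin":0}]' >/dev/null
python3 st.py .453 -.256 .115 0.02
python3 - <<'E'
from h import *
o=np.zeros((600,800,3),np.uint8)
i,_=grab('top');cv2.imwrite('top1.png',i);o[:,:400]=cv2.resize(i[155:255,365:432],(400,600),interpolation=cv2.INTER_CUBIC)
i,_=grab('scene');cv2.imwrite('scene1.png',i);o[:400,400:]=cv2.resize(i[160:260,170:270],(400,400),interpolation=cv2.INTER_CUBIC)
cv2.imwrite('pics/s4.png',o)
E
```

```text
t 6.2167 tcp [ 0.4584 -0.2548  0.1145] yaw 0.036 tilt [-0.     0.001] w 0.0496 gf 5.916421341357818 F [ 0.7 -0.1 -1.2] M [-0.   -0.03 -0.01] q [-0.51  0.01 -0.13  1.43  0.   -0.54]
units [-0.13 -0.03  0.01] spin -0.18
```

View pics/s4.png

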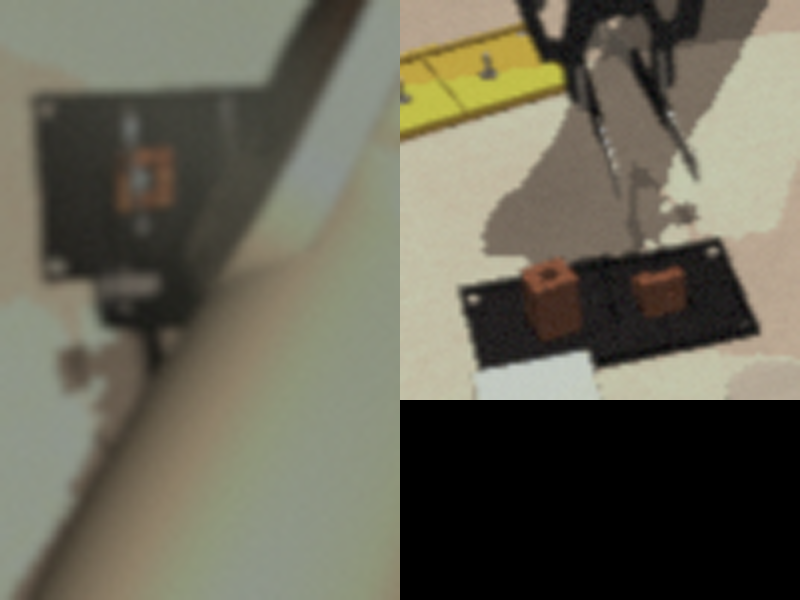

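The tongs hang level behind the block, with the tips at about (617,190) and (695,178) in the scene part. The gnawed block is at (660,292) and the whole one at (552,300). I'll overlay the model to check the tongs-to-TCP and block poses.

```bash
cat > ov.py <<'E'
from fit import *
s=telemetry.get_state();R=np.array(s["ee_rot"]);p=np.array(s["tcp_pos"]);yaw=np.arctan2(R[1,1],R[0,1])-np.pi/2
def tips(q,w,z0):
    a=(w/2-20)/90;o=[]
    for sg in(1,-1):
        B=box(175,205,15*sg,18*sg,0,22);c,n=np.cos(a*sg),np.sin(a*sg);B=B@np.array([[c,n,0],[-n,c,0],[0,0,1]]);B[:,0]-=.09;o.append(place(B,q,z0))
    return o
if __name__=="__main__":
    w=s["width"]*1000;q=[p[0],p[1],yaw];z0=p[2]-.0045
    o=np.zeros((600,800,3),np.uint8)
    for n,(u0,v0,u1,v1),ox in(("top",(368,160,428,220),0),("scene",(195,185,255,245),400)):
        C=cam(n);S=400/(u1-u0);im=cv2.resize(C[0][v0:v1,u0:u1].astype(np.uint8),(400,400),interpolation=cv2.INTER_CUBIC)
        for P,col in [(t,(0,255,255)) for t in tips(q,w,z0)]+[(gb([.553,-.255,.03])[0],(0,255,0))]:
            x=P@C[2][:3,:3].T+C[2][:3,3];uv=x@C[1].T;uv=(uv[:,:2]/uv[:,2:]-[u0,v0]+.5)*S
            cv2.polylines(im,[cv2.convexHull(uv.astype(np.float32)).astype(np.int32)],True,col,1)
        o[:400,ox:ox+400]=im
    import sys;cv2.imwrite(sys.argv[1],o)
E
python3 ov.py pics/o1.png
```

```text
(no output)
```

View pics/o1.png

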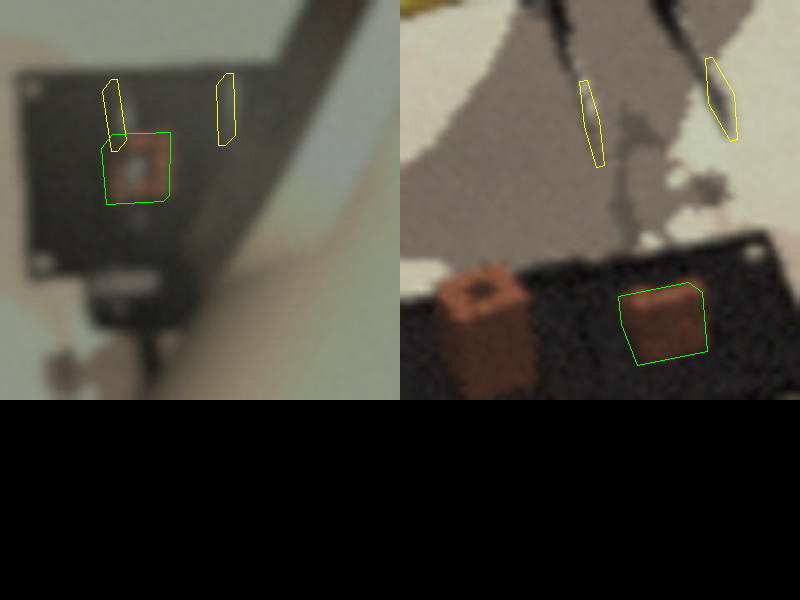

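```bash
python3 -m creep '[{"delta_pos":[-0.05,0,-0.2],"spin":0},{"delta_pos":[-0.05,0,-0.35],"spin":0},{"delta_pos":[-0.03,0,-0.4],"spin":0},{"delta_pos":[0,0,-0.35],"spin":0},{"delta_pos":[0,0,-0.2],"spin":0},{"delta_pos":[0,0,-0.1],"spin":0},{"delta_pos":[0,0,0],"spin":0},{"delta_pos":[0,0,0],"spin":0}]' >/dev/null
python3 st.py .453 -.255 .0185 0.03
python3 - <<'E'
from ov import *
o=np.zeros((600,800,3),np.uint8);w=s["width"]*1000
for n,(u0,v0,u1,v1),ox in(("top",(372,162,422,212),0),("scene",(205,200,255,250),400)):
    C=cam(n);c=C[0][v0:v1,u0:u1].astype(np.uint8);c=cv2.convertScaleAbs(c,alpha=1.6)
    im=cv2.resize(c,(400,400),interpolation=cv2.INTER_CUBIC)
    for P in tips([p[0],p[1],yaw],w,p[2]-.0045)+gb([.553,-.255,.03]):
        x=P@C[2][:3,:3].T+C[2][:3,3];uv=x@C[1].T;uv=(uv[:,:2]/uv[:,2:]-[u0,v0]+.5)*8
        for k in uv: cv2.circle(im,tuple(int(t) for t in k),2,(0,255,0),-1)
    o[:400,ox:ox+400]=im
cv2.imwrite('pics/o2.png',o)
E
```

```text
t 7.0833 tcp [ 0.4536 -0.2552  0.0513] yaw 0.0364 tilt [ 0. -0.] w 0.0497 gf 5.9172544534612825 F [ 0.2 -0.4 -1.3] M [-0.03 -0.07  0.04] q [-0.51  0.02 -0.24  1.31  0.   -0.55]
units [-0.01  0.01 -0.82] spin -0.07
```

View pics/o2.png

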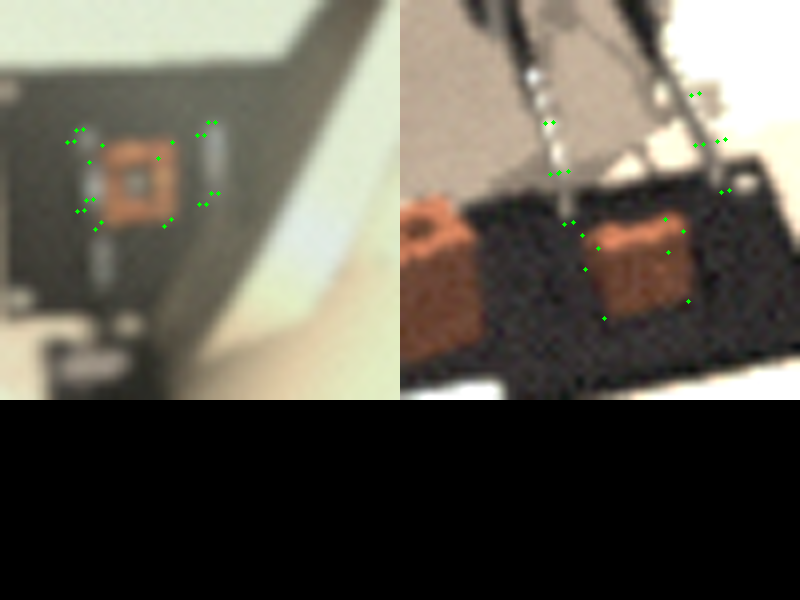

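In the top part, the tips at (95,165) and (213,155) straddle the gnawed block at (140,181). The scene part agrees, with tip ends at (563,215) and (715,182) on either side of the block at (642,265). On average the tips sit about 2 mm to -y and 1 mm to -x of the block, so I'll correct for that, go down and pinch.

```bash
python3 -m creep '[{"delta_pos":[0.04,0.05,-0.1],"spin":0},{"delta_pos":[0,0,-0.2],"spin":0},{"delta_pos":[0,0,-0.2],"spin":0},{"delta_pos":[0,0,-0.15],"spin":0},{"delta_pos":[0,0,-0.1],"spin":0},{"delta_pos":[0,0,-0.08],"spin":0},{"delta_pos":[0,0,0],"spin":0},{"delta_pos":[0,0,0],"spin":0}]' >/dev/null
python3 st.py .454 -.253 .0175 0.03
python3 - <<'E'
from fit import *
t,s=cam("top"),cam("scene")
print(fit([(t,(375,170,401,200))],gb,[.5546,-.2578,.07],brown),fit([(s,(222,220,252,250))],gb,[.5492,-.2525,0],brown))
E
```

```text
t 7.85 tcp [ 0.4549 -0.2533  0.0176] yaw 0.0361 tilt [-0.  0.] w 0.0497 gf 5.917197294154448 F [-0.2  0.1 -0.9] M [ 0.   -0.02 -0.01] q [-0.51  0.04 -0.29  1.24 -0.   -0.54]
units [-0.02  0.01 -0.  ] spin -0.07
(array([ 0.5548, -0.2581,  0.0553]), np.float64(23.21)) (array([ 0.5495, -0.252 , -0.0786]), np.float64(36.87))
```

No contact, and the block hasn't moved. Pinching now.

```bash
Z='{"delta_pos":[0,0,0],"spin":0}'; python3 -m creep '[{"delta_pos":[0,0,0],"spin":0},{"delta_pos":[0,0,0],"spin":0},{"delta_pos":[0,0,0],"spin":0},{"delta_pos":[0,0,0],"spin":0}]' 0.5 45 >/dev/null; python3 st.py
python3 -m creep '[{"delta_pos":[0,0,0],"spin":0},{"delta_pos":[0,0,0],"spin":0},{"delta_pos":[0,0,0],"spin":0},{"delta_pos":[0,0,0],"spin":0},{"delta_pos":[0,0,0],"spin":0},{"delta_pos":[0,0,0],"spin":0},{"delta_pos":[0,0,0],"spin":0},{"delta_pos":[0,0,0],"spin":0}]' 0.35 45 >/dev/null; python3 st.py
```

```text
t 8.2833 tcp [ 0.455  -0.2534  0.0178] yaw 0.0361 tilt [ 0. -0.] w 0.0432 gf 7.412586137652397 F [-0.  -0.3 -0.6] M [ 0.02 -0.09 -0.02] q [-0.51  0.04 -0.28  1.24 -0.   -0.54]
t 8.95 tcp [ 0.455  -0.2533  0.0177] yaw 0.0361 tilt [ 0. -0.] w 0.0381 gf 48.261478543281555 F [ 0.1  0.3 -0.1] M [-0.02 -0.03 -0.04] q [-0.51  0.04 -0.28  1.24 -0.   -0.54]
```

The grip stopped on the block (38 mm over the sleeves, 48 N). Lifting gently.

```bash
python3 -m creep '[{"delta_pos":[0,0,0.04],"spin":0},{"delta_pos":[0,0,0.08],"spin":0},{"delta_pos":[0,0,0.1],"spin":0},{"delta_pos":[0,0,0.1],"spin":0},{"delta_pos":[0,0,0.12],"spin":0},{"delta_pos":[0,0,0.15],"spin":0},{"delta_pos":[0,0,0.2],"spin":0},{"delta_pos":[0,0,0.2],"spin":0},{"delta_pos":[0,0,0.2],"spin":0},{"delta_pos":[0,0,0.2],"spin":0},{"delta_pos":[0,0,0.2],"spin":0},{"delta_pos":[0,0,0.2],"spin":0},{"delta_pos":[0,0,0.2],"spin":0},{"delta_pos":[0,0,0.2],"spin":0},{"delta_pos":[0,0,0.2],"spin":0},{"delta_pos":[0,0,0.2],"spin":0},{"delta_pos":[0,0,0.2],"spin":0},{"delta_pos":[0,0,0.2],"spin":0},{"delta_pos":[0,0,0.2],"spin":0},{"delta_pos":[0,0,0.15],"spin":0}]' >/dev/null; python3 -m creep '[{"delta_pos":[0,0,0.12],"spin":0},{"delta_pos":[0,0,0.06],"spin":0},{"delta_pos":[0,0,0.03],"spin":0},{"delta_pos":[0,0,0],"spin":0},{"delta_pos":[0,0,0],"spin":0},{"delta_pos":[0,0,0],"spin":0},{"delta_pos":[0,0,0],"spin":0},{"delta_pos":[0,0,0],"spin":0},{"delta_pos":[0,0,0],"spin":0}]' >/dev/null; python3 st.py
python3 - <<'E'
from h import *
o=np.zeros((600,800,3),np.uint8)
i,_=grab('top');o[:,:400]=cv2.resize(i[150:240,365:425],(400,600),interpolation=cv2.INTER_CUBIC)
i,_=grab('scene');o[:500,400:]=cv2.resize(i[150:275,175:275],(400,500),interpolation=cv2.INTER_CUBIC)
cv2.imwrite('pics/f1.png',o)
E
```

```text
t 11.3667 tcp [ 0.4549 -0.2532  0.1595] yaw 0.0362 tilt [-0.  0.] w 0.0386 gf 48.073477149009705 F [ 0.2  0.8 -1.8] M [-0.01  0.06  0.  ] q [-0.51  0.   -0.05  1.52 -0.   -0.54]
```

View pics/f1.png

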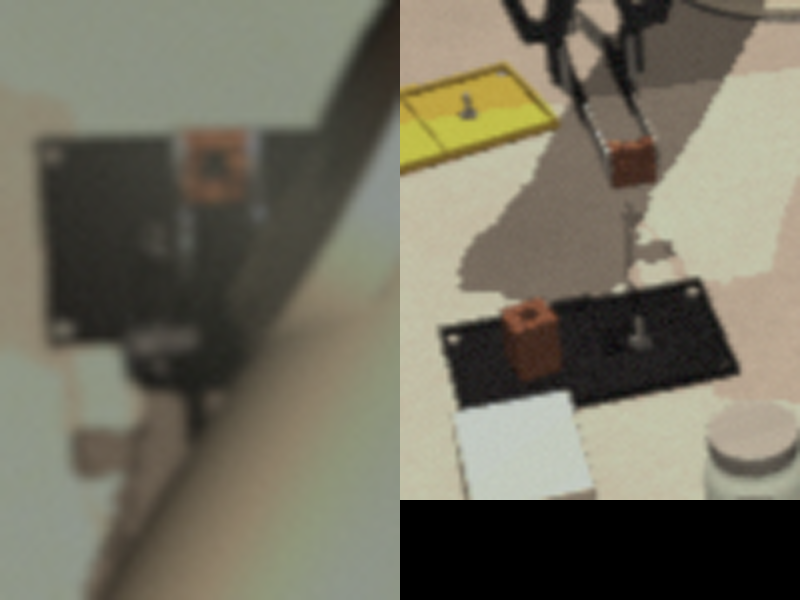

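The gnawed block hangs square in the tongs at scene crop (632,162), and its bare post shows at (640,335). The whole block is still on its post at (532,340). The block is about 14 cm up over the tray, and the grip is steady.

```bash
python3 -c "
from station import arm
print(arm.sign_off())"
```

```text
the job is handed in; nothing more can be done
None
```

The job is handed in: the gnawed block is held in the closed tongs about 14 cm above the shelf over the station's tray, the whole block is still on its post, and the robot clock read about 11.4 s.

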